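Unload a camera module from the clamshell test jig

ROBOT

A 6-joint arm with a two-finger parallel gripper is mounted at the origin on the work surface. World frame = base frame: x ahead of the robot, y to its left, z up, the work surface at z = 0. Lengths are in mm, angles in rad, forces in N, time in s.
With the tool pointing down it reaches from about 325 to 775 mm from the base axis. Payload 5.5 kg.
Tool frame: the origin (TCP) lies midway between the tips of the shut fingers; the grasp point (between the pads) lies 19 mm behind it; z points along the fingers, y is the direction in which the jaws open and shut (so a half turn about z gives the same grasp; the last joint's range is limited). The gripper opens to 88 mm and grips with 3 to 60 N. Pads are 20 mm wide; open, the fingers measure 115 mm over their backs; the gripper's body (75 mm by 178 mm) begins 61 mm behind the grasp point.
Start: joints at [-1.248, 0.091, 1.231, -0, 1.82, -0.057], TCP at [222.441, -557.258, 222.631] pointing down, gripper open.
Joint ranges: [-2.87, 2.87], [-0.86, 2.18], [0.17, 2.46], [-1.51, 4.65], [0.06, 2.69], [-2.65, 2.65]. Speed limits (rad/s): [2.57, 2.57, 3.01, 3.14, 3.14, 3.14].

INTERFACE

Orientations are given as [roll, pitch, yaw] about the fixed x, y, z axes, in that order (R = Rz(yaw) Ry(pitch) Rx(roll)).
In Python, from rig import manip gives the robot as it stands.
- The arm moves only by the tool send_rows, never from a script. Its argument "motion" is a list of rows, each an object with "xyz": the shift along the tool's x, y, z in cm, a list of three; "rotation": the turn, a rotation vector about the tool's x, y, z in rad, a list of three; "hand": the opening in per cent of the stroke, from 0 (shut) to 100 (fully open). A call has 1 to 10 rows; each row shifts and turns the pose as measured when the row begins, along the tool's axes as they then stand; what a row does not reach is not made up. A row lasts 1/10 s, in which the tool goes at most 50 mm and 8.59 degrees, less where a joint would pass 70% of its speed; a pose out of reach is approached as far as the arm can. A call is refused whole if a number of a shift passes 5 or a number of a turn 0.15, either way. A call with a gripper value outside its range is refused whole. The fingers move at their own pace and stop on an object; the grip force is fixed at half the most. Time passes only in rows, so rows that do not move let the fingers close. It gives the time, the measured TCP pose, the force and the opening at its end, in the units of the state.
- manip.sense(): the state, without advancing time (a new reading comes with each control period).
- manip.camera(name): name is "scene" or "top"; returns (picture, depth): 480x640x3 uint8, blue, green, red; 480x640 float32, mm along the optical axis (not along the pixel's ray), 0 where there is no reading.
- manip.camera_params(name): a dict with "vfov" (degrees; the focal length in pixels is half the picture's height over the tangent of half this angle, whatever the lens; pixels are square), "cx", "cy" (the principal point, pixels), "extrinsics" (4x4, takes a point from world to camera coordinates). Camera axes: x right, y down, z forward; pixel columns grow to the right and rows downward; lengths in mm; the calibration is good to about 2 mm. A picture is of the moment at which its call begins. camera_params takes no time and is no camera call.
- manip.finish_job(): hands the job in, once; it reports no verdict.
Trained networks look in the newest picture that a camera, given by its name, has taken for a name from the list of things; names that differ only in an ending like _2 or _b are one class to them, and where a whole thing is asked for, a point or a joint stands for the part that bears it (a point fixed in the world has none). Each returns a list of dicts, best first, with "confidence" (0 to 1); they miss things now and then, are a little off and sometimes report something else, mostly with a low value. They report only what shows in the picture. A call takes as long as a camera call. They do not tell look-alikes from the thing itself.
- manip.silhouettes(thing, camera): "pixels" (480x640 bool, what is visible of it) and "at" ([column, row] in pixels, amid what is visible of it).
The state is a dict: "time": time; "qpos": joint angles; "joint_vel": joint speeds; "joint_torque": joint torques, N m; "tool_pos": TCP position; "tcp_rot": TCP orientation; "contact_force": force on the tool from outside, world axes, zero at the start; "wrist_torque": the same for the moment, N m; "opening": finger opening in mm.
Only numpy, scipy, OpenCV 4.12 (cv2) and the standard library are available. Lean on these libraries where they do the work, as an engineer would, in place of code of your own. Each camera call takes 0.05 s, during which the arm holds its last target. There are 200 camera calls.

TASK

The camera module in the test jig has passed. Press the jig's latch button by feel, without forcing it, and keep it down until the sprung lid has let go; let the lid swing fully open by itself without touching it. Then lift the module off its locating pins and set it down flat, not dropped, in the empty half of the transport tray, leaving everything else on the bench where it is.

Things in the scene. Friction and masses are not known exactly. Their poses are not given: they have to be found in the camera images.
- test_jig: Clamshell test jig bolted to the bench: grey box, aluminium deck, 300 (x) x 220 (y) x 75 mm high. Origin: centre of its underside, on the bench; x from its front (button side) to its rear (hinge side), z up. Along its centre line y = 0, in mm: latch button at x = -120, front edge of the shut lid at -55, nest centre at +30, hinge axis (along y) at +135, 97 high.
- latch_bezel (a point): Middle of the top of the steel ring (42 mm wide, 4 mm above the deck) round the latch button; z up. The button is a round black cap, 30 mm wide, pressed straight down. The cap is screwed on a threaded rod and reset at each service: at rest its top stands anywhere from 18 to 33 mm above this point. It yields from 2 N, stiffens by 3 N per mm and lets the latch go at 3 mm of travel (11 to 12.5 N); 20 N (6 mm) breaks it.
- lid_angle (a joint): Opening angle of the lid in rad: 0 latched, 1.75 fully open (10 degrees past upright). Once unlatched, a damped spring swings it fully open in 2 to 3 s, and it stays. If the button is let up before the lid's front has risen about 20 mm (0.1 rad), a safety tooth catches the lid at about 0.08 rad: then press the button again.
- jig_lid: The jig's lid: aluminium frame 190 x 190 mm, 10 mm thick, with a clear plate that has an opening 66 x 64 mm for the lens. Origin: middle of the hinge axis. Shut, it reaches 190 mm from there towards the front of the jig; as it opens, its front edge rises and moves to the rear, never towards the button. Not to be touched.
- nest (a point): Middle of the jig's nest, at the height (10 mm above the deck) where the underside of the module's board rests; axes as the jig's. Two fixed locating pins, 4 mm thick, at (+28, -18) and (-28, +18) mm stand 10 mm above this point (6 mm above the top of the board).
- module_lens (a point): Gripping point of the camera module in the jig: on the axis of its upright round lens, 32 mm above the underside of its board; z up. The module (about 90 g) is a green board 76 (x) x 56 (y) x 4 mm with a black lens 34 mm in diameter, from 18 to 52 mm above the underside of the board, on a neck 30 mm in diameter. At the start it lies in the nest, on the locating pins (holes 6 mm).
- tray: Loose black transport tray, 220 (x) x 130 (y) x 18 mm high, walls and floor 4 mm, with a cross wall making two equal halves (104 x 122 mm inside). Origin: centre of its underside; z up. The half at its -x end (nearer the robot) is empty, the other holds another module.
- tray_empty_half (a point): Middle of the floor (top face, 4 mm above the bench) of the tray's empty half.
- stored_module: A second, equal module already in the other half of the tray; leave it. Origin: centre of the underside of its board.
- power_injector: White plastic box 150 x 75 x 40 mm, loose bystander. Origin: centre of its underside.
- screwdriver: Screwdriver lying on the bench, bystander. Origin: its middle.
- brush: Small brush lying on the bench, bystander. Origin: its middle.
- spacer_a: Brass spacer, 12 mm wide, 14 mm high, standing, bystander. Origin: centre of its underside.
- spacer_b: Brass spacer, as the other, bystander. Origin: centre of its underside.
- dome_housing: White dome housing, open side up, 150 mm wide, 85 mm high, bystander. Origin: centre of its underside.
- camera_turret: Black camera turret, 110 mm wide, 76 mm high, bystander. Origin: centre of its underside.
Mind the look-alikes: they are no part of the job. Leave any red or yellow look-alike of the part that bears module_lens alone.

How it is judged (in metres and radians):
On the way, in this order (a step that is already met when the one before it is completed fails the run):
1. the latch is released and the lid has swung fully open (value of joint lid_angle above 1.6 rad), for 0.2 s.
2. the module is lifted clear of the locating pins, held in the fingers (z of module_lens in the frame of test_jig above 0.135 m and contact force between module and the fingers above 0.5 N), for 0.1 s.
3. the module is brought down onto the floor of the tray's empty half while still held in the fingers (z of module_lens in the frame of tray_empty_half below 0.038 m and horizontal distance between module_lens and tray_empty_half below 0.045 m and contact force between module and the fingers above 0.5 N), for 0.04 s.
At the end, for the whole second after the job is handed in: The lid stands fully open (over 1.6 rad); the module lies flat (lens within 0.08 rad of upright) and still on the floor of the tray's empty half, its lens axis within 45 mm of the middle of that half, its gripping point less than 35 mm above that floor (value of joint lid_angle above 1.6 rad and z of module_lens in the frame of tray_empty_half below 0.035 m and horizontal distance between module_lens and tray_empty_half below 0.045 m and angle between module_lens's own z axis and vertical below 0.08 rad and linear speed of module below 0.02 m/s); the robot touches nothing.
It fails at once if the jig or its latch button is pushed with more than 20 N (contact force between test_jig and the fingers above 20 N or contact force between test_jig and the arm above 20 N).
It fails at once if the robot touches the lid, which must open by itself, unhindered (contact force between jig_lid and the fingers above 0.5 N or contact force between jig_lid and the arm above 0.5 N).
It fails at once if another thing on the bench (the tray too) is moved by more than 30 mm (distance of any of stored_module, tray, power_injector, screwdriver, brush, spacer_a, spacer_b, dome_housing, camera_turret from where it was at the start of the episode above 0.03 m).
It also fails if it takes over 54 s, if anything falls off the work surface, if the arm or the gripper's body presses on something with over 40 N, if the wrist force passes 120 N, or if a joint passes its speed limit or range.

## Working session

There is one attempt and no reset: what is moved stays moved. The work goes in short steps, Python scripts to look and compute and a tool call to move; the robot and the scene stay as the last step left them, time stands still between calls to the robot, and variables do not carry over. Pictures are saved under pics/ and viewed, about 8 in all and at most 12, crops included, and the job is handed in when it is done.

Besides the shell and the picture viewer there is one more tool, called after "Request:" by a JSON object that holds its "api" and its "payload", one argument or row to a line. send_rows: Moves the arm, as the interface text tells. Its arguments: {"type":"object","properties":{"motion":{"type":"array"}},"required":["motion"]}

```bash
ls; mkdir -p pics; cat > h.py <<'E'
import numpy as np, cv2
from rig import manip
def cam(n):
    im,d=manip.camera(n); return im.copy(),d.copy(),manip.camera_params(n)
def world(uv,z,p):
    f=240/np.tan(np.radians(p["vfov"]/2)); u,v=uv
    c=np.array([(u-p["cx"])/f,(v-p["cy"])/f,1.0])*z
    E=np.array(p["extrinsics"]); return E[:3,:3].T@(c-E[:3,3])
def cloud(d,p):
    f=240/np.tan(np.radians(p["vfov"]/2)); v,u=np.mgrid[:480,:640]
    c=np.stack([(u-p["cx"])/f*d,(v-p["cy"])/f*d,d],-1); E=np.array(p["extrinsics"])
    return (c-E[:3,3])@E[:3,:3]
E
python3 - <<'E'
from h import *
print(manip.sense())
for n in("scene","top"):
    im,d,p=cam(n); cv2.imwrite(f"pics/{n}0.png",im); print(n,p); np.savez(f"{n}0.npz",im=im,d=d)
    for t in("test_jig","jig_lid","module_lens","tray","stored_module","latch_bezel"):
        for r in manip.silhouettes(t,n): 
            m=r["pixels"]; w=cloud(d,p)[m&(d>0)]
            print(n,t,round(r["confidence"],2),np.round(r["at"]),m.sum(),np.median(w,0).round() if len(w) else None)
E
```

```text
pics
{'time': 0.0, 'qpos': array([-1.24771197e+00,  9.18394065e-02,  1.23186447e+00, -3.07716945e-05,
        1.81979484e+00, -5.67048918e-02]), 'joint_vel': array([-4.53188209e-05,  1.57494781e-03,  1.02871188e-03, -1.72946210e-03,
        7.72234843e-04,  5.14831726e-04]), 'joint_torque': array([-1.61877382e-03, -4.46452045e+01, -4.06446648e+01,  6.96239085e-02,
        2.92104419e-02, -1.51325207e-04]), 'tool_pos': array([ 222.32754327, -556.97281587,  221.53061843]), 'tcp_rot': array([-3.13968796e+00, -7.82360392e-05,  3.79781623e-01]), 'contact_force': array([-0.49666037,  0.50279825,  0.62926416]), 'wrist_torque': array([-0.00010228,  0.03489235,  0.02448256]), 'opening': 87.95774419338902}
scene {'vfov': 56.82928509529399, 'cx': 315.82665008121865, 'cy': 239.91505775046906, 'extrinsics': array([[-2.40640578e-01,  9.70551491e-01,  1.10414980e-02,
         1.43571295e+02],
       [ 5.49834511e-01,  1.45683980e-01, -8.22470783e-01,
        -2.73337082e+02],
       [-7.99858814e-01, -1.91848848e-01, -5.68700182e-01,
         1.69475892e+03],
       [ 0.00000000e+00,  0.00000000e+0
[... 836 characters left out ...]
.03438628e+01],
       [-9.93851704e-01,  2.50220648e-02, -1.07854937e-01,
         5.95755764e+02],
       [ 1.08216093e-01,  1.35547712e-02, -9.94034982e-01,
         1.83995798e+03],
       [ 0.00000000e+00,  0.00000000e+00,  0.00000000e+00,
         1.00000000e+00]])}
top test_jig 0.81 [317. 250.] 6828 [547.  29.  94.]
top jig_lid 0.74 [318. 230.] 3504 [602.  20. 100.]
top module_lens 0.97 [390. 251.] 433 [ 544. -192.    6.]
top module_lens 0.89 [386. 197.] 406 [ 711. -188.    6.]
top module_lens 0.75 [318. 163.] 422 [823.  15.   6.]
top module_lens 0.72 [319. 240.] 383 [581.  24.  92.]
top tray 0.7 [215. 272.] 2607 [498. 347.   5.]
top stored_module 0.77 [218. 251.] 392 [559. 342.  11.]
```

```bash
python3 - <<'E'
from h import *
im=np.load("top0.npz")["im"]; cv2.imwrite("pics/topc.png",cv2.resize(im[130:340,180:440],None,fx=3,fy=2.85,interpolation=cv2.INTER_CUBIC))
E
```

```text
(no output)
```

View pics/scene0.png

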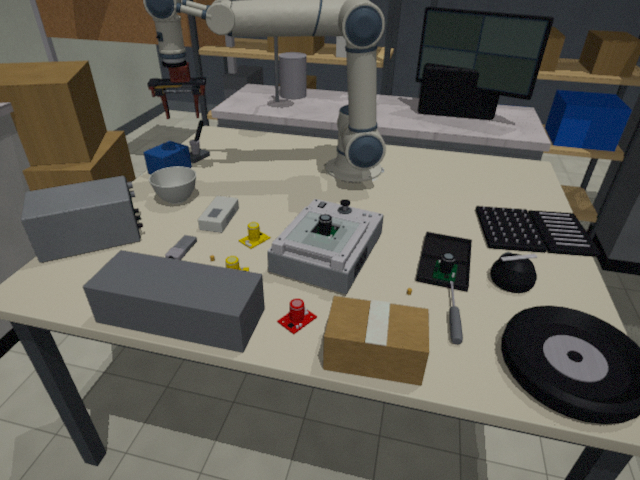

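View pics/topc.png

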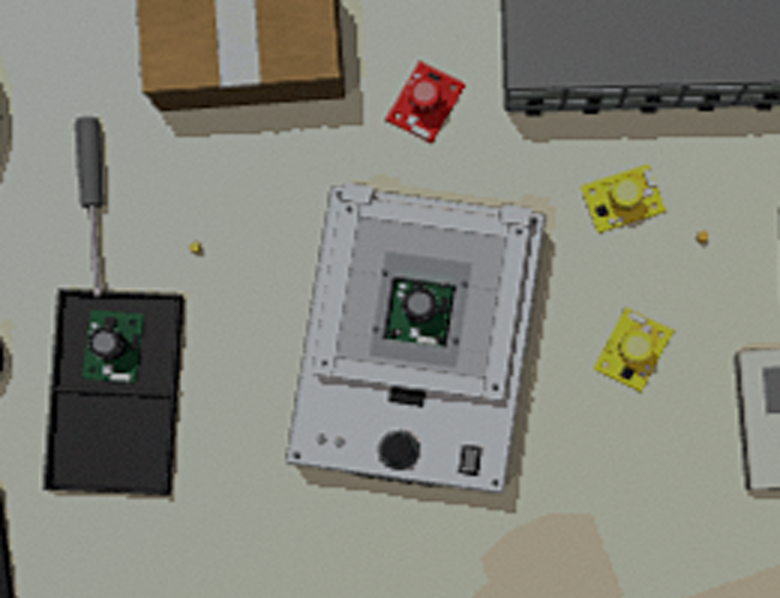

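The scene shows the jig in the middle: the black button near (345,206) and the green module under the lid at (326,226). The tray is at (446,258), holding the stored green module. Module candidates in the top view are:
- green in the jig at (319,237)
- green in the tray (stored module) at (216,251)
- red at (321,163)
- yellow at (389,198)
- yellow at (392,252)

The green one in the jig nest fits, and the enlarged crop confirms it. The tray's empty half is the lower one in the crop, nearer the robot. Next I'll measure geometry.

```bash
python3 - <<'E'
from h import *
for n in("top","scene"):
    z=np.load(n+"0.npz"); im,d=z["im"],z["d"]; p=manip.camera_params(n); W=cloud(d,p); ok=d>0
    g=im.astype(int).sum(2)
    X,Y,Z=W[...,0],W[...,1],W[...,2]
    # jig: points > 60 high near
    m=ok&(Z>65)&(Z<112)&(abs(X-550)<190)&(abs(Y-25)<140)
    m=cv2.morphologyEx(m.astype(np.uint8),cv2.MORPH_OPEN,np.ones((3,3)))>0
    k,l,s,c=cv2.connectedComponentsWithStats(m.astype(np.uint8)); b=1+np.argmax(s[1:,4]); m=l==b
    r=cv2.minAreaRect(W[m][:,:2].astype(np.float32)); print(n,"jig rect",r)
    # deck plane near button
    print(" deck z", np.median(Z[m&(X<500)]), "x range of m",X[m].min(),X[m].max())
    # dark button pts
    q=ok&(X>390)&(X<470)&(abs(Y-32)<45)&(g<200)&(Z>70)
    print(" button",q.sum(),np.median(W[q],0).round(1) if q.any() else 0, np.percentile(Z[q],[5,25,50,75,95]).round() if q.any() else 0)
    if n=="top":
        v,u=np.nonzero(q); print(" px",u.min(),u.max(),v.min(),v.max())
    # lens top
    q=ok&(abs(X-590)<50)&(abs(Y-24)<50)&(Z>112)
    print(" lens top",q.sum(),W[q].mean(0).round(1) if q.any() else 0,np.percentile(Z[q],[5,50,95]) if q.any() else 0)
    # tray
    t=ok&(g<200)&(Z>-8)&(Z<40)&(abs(X-510)<150)&(Y>270)&(Y<420)
    k,l,s,c=cv2.connectedComponentsWithStats(t.astype(np.uint8)); t=l==1+np.argmax(s[1:,4])
    print(" tray",t.sum(),cv2.minAreaRect(W[t][:,:2].astype(np.float32)), np.percentile(Z[t],[5,50,95]))
    q=ok&(abs(X-570)<50)&(abs(Y-342)<50)&(Z>38); print(" stored lens top",q.sum(),W[q].mean(0).round(1) if q.any() else 0)
E
```

```text
top jig rect ((558.96875, 29.100616455078125), (219.9932403564453, 300.34075927734375), 80.29212188720703)
 deck z 75.78816110727242 x range of m 394.5368070247005 722.3208206918204
 button 134 [437.9  46.1 100.9] [ 74.  80. 101. 107. 112.]
 px 307 333 282 295
 lens top 119 [586.8  24.1 133.9] [120.00830965 134.96382149 143.04655007]
 tray 2766 ((514.0672607421875, 344.61376953125), (130.43252563476562, 223.03443908691406), 85.82333374023438) [-3.79019002  4.82658344 17.56495559]
 stored lens top 109 [562.5 346.1  54. ]
scene jig rect ((559.013916015625, 25.85108184814453), (219.72830200195312, 306.3612060546875), 80.30982971191406)
 deck z 77.1714009355697 x range of m 395.92497969255106 725.858500918542
 button 112 [446.9  46.5  82.5] [ 77.  79.  82. 105. 108.]
 lens top 182 [596.3  21.5 129.4] [114.15748028 131.96479943 139.03202742]
 tray 2331 ((519.3982543945312, 341.44708251953125), (129.27418518066406, 238.84878540039062), 85.86766815185547) [ 2.14875037  5.76024319 19.32793024]
 stored lens top 158 [569.7 342.   51.6]
```

Request:
{"api": "send_rows", "payload": {
  "motion": [
    {"xyz":[3.0,-3.4,0],"rotation":[0,0,0.14],"hand":0},
    {"xyz":[2.5,-3.7,0],"rotation":[0,0,0.14],"hand":0},
    {"xyz":[2.0,-4.0,0],"rotation":[0,0,0.14],"hand":0},
    {"xyz":[1.4,-4.3,0],"rotation":[0,0,0.14],"hand":0},
    {"xyz":[0.8,-4.4,0],"rotation":[0,0,0],"hand":0},
    {"xyz":[0.8,-4.4,0],"rotation":[0,0,0],"hand":0},
    {"xyz":[0.8,-4.4,0],"rotation":[0,0,0],"hand":0},
    {"xyz":[0.8,-4.4,0],"rotation":[0,0,0],"hand":0},
    {"xyz":[0.8,-4.4,0],"rotation":[0,0,0],"hand":0}
  ]
}}

```text
time: 1.6
tool_pos: [371.6, -172.5, 220.1]
tcp_rot: [-3.139, -0.0, -0.214]
contact_force: [0.4, -0.3, -0.9]
opening: 19.5
```

Request:
{"api": "send_rows", "payload": {
  "motion": [
    {"xyz":[0.4,-4.6,0],"rotation":[0,0,-0.044],"hand":0},
    {"xyz":[0.6,-4.6,1],"rotation":[0,0,0],"hand":0},
    {"xyz":[0.6,-4.6,1],"rotation":[0,0,0],"hand":0},
    {"xyz":[0.6,-4.6,1],"rotation":[0,0,0],"hand":0},
    {"xyz":[0.6,-4.3,1],"rotation":[0,0,0],"hand":0},
    {"xyz":[0,0,1],"rotation":[0,0,0],"hand":0}
  ]
}}

```text
time: 2.2
tool_pos: [442.0, 60.0, 172.7]
tcp_rot: [-3.137, -0.01, -0.162]
contact_force: [-0.9, -1.4, -0.1]
opening: 0.5
```

Request:
{"api": "send_rows", "payload": {
  "motion": [
    {"xyz":[0,1.2,1.4],"rotation":[0,0,0],"hand":0},
    {"xyz":[0,0,1.4],"rotation":[0,0,0],"hand":0},
    {"xyz":[0,0,1],"rotation":[0,0,0],"hand":0},
    {"xyz":[0,0,0],"rotation":[0,0,0],"hand":0}
  ]
}}

```text
time: 2.6
tool_pos: [439.4, 48.1, 131.1]
tcp_rot: [-3.138, -0.008, -0.16]
contact_force: [-0.0, 0.0, 0.0]
opening: 0.7
```

```bash
python3 - <<'E'
from h import *
s=manip.sense(); print(s["tool_pos"],s["tcp_rot"],s["contact_force"])
im,d,p=cam("scene"); cv2.imwrite("pics/s1.png",cv2.resize(im[130:290,270:400],None,fx=4.5,fy=3.7,interpolation=cv2.INTER_CUBIC))
E
```

```text
[439.4388622   48.07753687 131.0831814 ] [-3.13827724 -0.00790217 -0.15986748] [-0.03451921  0.02446212  0.01763066]
```

View pics/s1.png

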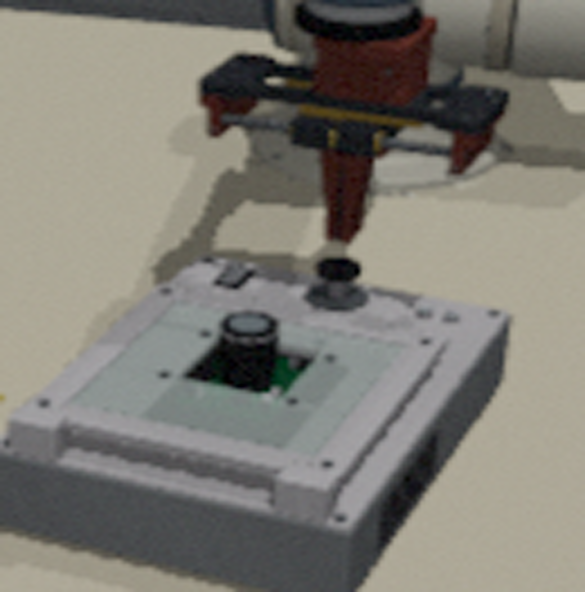

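The shut fingertips (crop 340,245) hang over the cap (338,270). I'll go down gently from here.

Request:
{"api": "send_rows", "payload": {
  "motion": [
    {"xyz":[0,0,0.8],"rotation":[0,0,0],"hand":0},
    {"xyz":[0,0,0.6],"rotation":[0,0,0],"hand":0},
    {"xyz":[0,0,0.2],"rotation":[0,0,0],"hand":0},
    {"xyz":[0,0,0],"rotation":[0,0,0],"hand":0}
  ]
}}

```text
time: 3.05
tool_pos: [440.8, 47.3, 116.4]
tcp_rot: [-3.137, -0.012, -0.162]
contact_force: [0.3, 0.9, 0.1]
opening: 0.3
```

Request:
{"api": "send_rows", "payload": {
  "motion": [
    {"xyz":[0,0,0.15],"rotation":[0,0,0],"hand":0},
    {"xyz":[0,0,0.15],"rotation":[0,0,0],"hand":0},
    {"xyz":[0,0,0],"rotation":[0,0,0],"hand":0}
  ]
}}

```text
time: 3.35
tool_pos: [441.2, 47.4, 113.8]
tcp_rot: [-3.137, -0.013, -0.162]
contact_force: [-0.3, 0.4, -0.0]
opening: 0.9
```

Request:
{"api": "send_rows", "payload": {
  "motion": [
    {"xyz":[0,0,0.15],"rotation":[0,0,0],"hand":0},
    {"xyz":[0,0,0.15],"rotation":[0,0,0],"hand":0},
    {"xyz":[0,0,0],"rotation":[0,0,0],"hand":0}
  ]
}}

```text
time: 3.65
tool_pos: [441.4, 47.4, 110.8]
tcp_rot: [-3.137, -0.013, -0.162]
contact_force: [0.0, 0.3, 0.5]
opening: 0.5
```

Request:
{"api": "send_rows", "payload": {
  "motion": [
    {"xyz":[0,0,0.15],"rotation":[0,0,0],"hand":0},
    {"xyz":[0,0,0],"rotation":[0,0,0],"hand":0}
  ]
}}

```text
time: 3.85
tool_pos: [441.4, 47.5, 109.2]
tcp_rot: [-3.137, -0.013, -0.162]
contact_force: [0.3, 0.3, -0.2]
opening: 0.3
```

Request:
{"api": "send_rows", "payload": {
  "motion": [
    {"xyz":[0,0,0.15],"rotation":[0,0,0],"hand":0},
    {"xyz":[0,0,0],"rotation":[0,0,0],"hand":0}
  ]
}}

```text
time: 4.05
tool_pos: [441.4, 47.5, 107.6]
tcp_rot: [-3.137, -0.013, -0.162]
contact_force: [-0.1, 0.5, -0.5]
opening: 0.4
```

Request:
{"api": "send_rows", "payload": {
  "motion": [
    {"xyz":[0,0,0.15],"rotation":[0,0,0],"hand":0},
    {"xyz":[0,0,0],"rotation":[0,0,0],"hand":0}
  ]
}}

```text
time: 4.25
tool_pos: [441.6, 47.5, 106.3]
tcp_rot: [-3.137, -0.014, -0.162]
contact_force: [-0.2, -1.2, -0.4]
opening: 0.6
```

Request:
{"api": "send_rows", "payload": {
  "motion": [
    {"xyz":[0,0,0.15],"rotation":[0,0,0],"hand":0},
    {"xyz":[0,0,0],"rotation":[0,0,0],"hand":0}
  ]
}}

```text
time: 4.45
tool_pos: [441.7, 47.5, 105.8]
tcp_rot: [-3.137, -0.015, -0.162]
contact_force: [-0.8, -0.8, 0.2]
opening: 0.1
```

Request:
{"api": "send_rows", "payload": {
  "motion": [
    {"xyz":[0,0,0.1],"rotation":[0,0,0],"hand":0},
    {"xyz":[0,0,0],"rotation":[0,0,0],"hand":0}
  ]
}}

```text
time: 4.65
tool_pos: [441.8, 47.5, 105.6]
tcp_rot: [-3.137, -0.015, -0.162]
contact_force: [0.2, -0.2, 1.2]
opening: 0.2
```

```bash
python3 - <<'E'
from h import *
for i in range(3):
    s=manip.sense(); print(s["tool_pos"],s["contact_force"],s["wrist_torque"],s["joint_torque"])
E
```

```text
[441.75798499  47.49014843 105.63684611] [ 0.21723665 -0.21434746  1.23602428] [ 0.04326815  0.19844988 -0.01254622] [-1.85425056e-02 -2.53618312e+01 -4.04513419e+01  2.54048780e-02
 -5.50786536e-01  6.82351692e-04]
[441.75798499  47.49014843 105.63684611] [ 0.21723665 -0.21434746  1.23602428] [ 0.04326815  0.19844988 -0.01254622] [-1.85425056e-02 -2.53618312e+01 -4.04513419e+01  2.54048780e-02
 -5.50786536e-01  6.82351692e-04]
[441.75798499  47.49014843 105.63684611] [ 0.21723665 -0.21434746  1.23602428] [ 0.04326815  0.19844988 -0.01254622] [-1.85425056e-02 -2.53618312e+01 -4.04513419e+01  2.54048780e-02
 -5.50786536e-01  6.82351692e-04]
```

Request:
{"api": "send_rows", "payload": {
  "motion": [
    {"xyz":[0,0,0.15],"rotation":[0,0,0],"hand":0}
  ]
}}

```text
time: 4.75
tool_pos: [441.8, 47.5, 104.9]
tcp_rot: [-3.137, -0.016, -0.162]
contact_force: [-3.8, -0.0, 8.2]
opening: 0.2
```

Request:
{"api": "send_rows", "payload": {
  "motion": [
    {"xyz":[0,0,0.15],"rotation":[0,0,0],"hand":0}
  ]
}}

```text
time: 4.85
tool_pos: [441.9, 47.5, 104.4]
tcp_rot: [-3.137, -0.016, -0.162]
contact_force: [-4.3, -0.3, 9.9]
opening: 0.4
```

Request:
{"api": "send_rows", "payload": {
  "motion": [
    {"xyz":[0,0,0.15],"rotation":[0,0,0],"hand":0}
  ]
}}

```text
time: 4.95
tool_pos: [441.9, 47.5, 104.2]
tcp_rot: [-3.137, -0.017, -0.162]
contact_force: [-5.0, -0.7, 10.4]
opening: 0.1
```

Request:
{"api": "send_rows", "payload": {
  "motion": [
    {"xyz":[-0.05,0,0.18],"rotation":[0,0,0],"hand":0}
  ]
}}

```text
time: 5.05
tool_pos: [441.8, 47.5, 104.0]
tcp_rot: [-3.136, -0.019, -0.162]
contact_force: [-2.9, -0.5, 11.6]
opening: 0.6
```

Request:
{"api": "send_rows", "payload": {
  "motion": [
    {"xyz":[-0.05,0,0.18],"rotation":[0,0,0],"hand":0}
  ]
}}

```text
time: 5.15
tool_pos: [441.8, 47.5, 104.0]
tcp_rot: [-3.136, -0.021, -0.162]
contact_force: [-3.1, -0.6, 11.1]
opening: 0.5
```

Request:
{"api": "send_rows", "payload": {
  "motion": [
    {"xyz":[-0.05,0,0.21],"rotation":[0,0,0],"hand":0},
    {"xyz":[-0.05,0,0.21],"rotation":[0,0,0],"hand":0}
  ]
}}

```text
time: 5.35
tool_pos: [441.8, 47.5, 103.7]
tcp_rot: [-3.136, -0.025, -0.162]
contact_force: [-4.3, -0.9, 12.1]
opening: 0.5
```

```bash
cat > lid.py <<'E'
from h import *
im,d,p=cam("scene"); W=cloud(d,p); X,Y,Z=W[...,0],W[...,1],W[...,2]
s=manip.sense(); print(s["time"],s["tool_pos"].round(1),s["contact_force"].round(1),s["tcp_rot"].round(3))
c=np.array([559,28.5]); a=-.1695; L=np.c_[(W[d>0]-[559,28.5,0])]
jx=L[:,0]*np.cos(a)+L[:,1]*np.sin(a); jy=-L[:,0]*np.sin(a)+L[:,1]*np.cos(a)
m=(jx>-50)&(jx<200)&(abs(jy)<90)&(abs(jy)>60)&(L[:,2]>60)&(L[:,2]<330)
for lo in range(-50,200,25):
    q=m&(jx>=lo)&(jx<lo+25); print(lo,q.sum(),np.percentile(L[q,2],95).round() if q.any() else '')
cv2.imwrite("pics/lid_%d.png"%(s["time"]*100),im)
E
python3 lid.py
```

```text
5.4 [441.8  47.5 103.7] [-3.9 -0.2 11.9] [-3.136 -0.026 -0.162]
-50 123 105.0
-25 124 104.0
0 130 104.0
25 135 104.0
50 144 104.0
75 147 104.0
100 159 104.0
125 370 107.0
150 111 103.0
175 0
```

Request:
{"api": "send_rows", "payload": {
  "motion": [
    {"xyz":[-0.05,0,0.22],"rotation":[0,-0.005,0],"hand":0}
  ]
}}

```text
time: 5.5
tool_pos: [441.9, 47.5, 103.6]
tcp_rot: [-3.136, -0.023, -0.162]
contact_force: [-4.1, -0.5, 12.2]
opening: 0.6
```

Request:
{"api": "send_rows", "payload": {
  "motion": [
    {"xyz":[-0.05,0,0.23],"rotation":[0,-0.005,0],"hand":0}
  ]
}}

```text
time: 5.6
tool_pos: [441.9, 47.5, 103.5]
tcp_rot: [-3.136, -0.02, -0.162]
contact_force: [-4.3, 0.2, 12.1]
opening: 0.4
```

Request:
{"api": "send_rows", "payload": {
  "motion": [
    {"xyz":[-0.05,0,0.24],"rotation":[0,-0.005,0],"hand":0}
  ]
}}

```text
time: 5.7
tool_pos: [441.8, 47.5, 103.0]
tcp_rot: [-3.135, -0.017, -0.162]
contact_force: [-2.9, -0.4, 8.9]
opening: 0.4
```

Request:
{"api": "send_rows", "payload": {
  "motion": [
    {"xyz":[-0.05,0,0.17],"rotation":[0,0,0],"hand":0},
    {"xyz":[-0.05,0,0.17],"rotation":[0,0,0],"hand":0}
  ]
}}

```text
time: 5.9
tool_pos: [441.8, 47.5, 102.5]
tcp_rot: [-3.135, -0.021, -0.162]
contact_force: [-2.4, -0.2, 10.0]
opening: 0.5
```

```bash
python3 lid.py
```

```text
5.95 [441.8  47.5 102.4] [-1.5 -1.1  8.9] [-3.135 -0.021 -0.162]
-50 137 113.0
-25 139 111.0
0 138 110.0
25 147 108.0
50 154 107.0
75 162 106.0
100 169 106.0
125 353 107.0
150 122 104.0
175 0
```

The latch has let go (force fell from 12.1 to 8.9 N) and the lid is rising. I'll keep the button down.

Request:
{"api": "send_rows", "payload": {
  "motion": [
    {"xyz":[0,0,0.13],"rotation":[0,0,0],"hand":0},
    {"xyz":[0,0,0.13],"rotation":[0,0,0],"hand":0},
    {"xyz":[0,0,0.13],"rotation":[0,0,0],"hand":0},
    {"xyz":[0,0,0.13],"rotation":[0,0,0],"hand":0}
  ]
}}

```text
time: 6.35
tool_pos: [441.9, 47.5, 102.5]
tcp_rot: [-3.135, -0.024, -0.162]
contact_force: [-3.0, -0.3, 8.4]
opening: 0.3
```

```bash
python3 lid.py
```

```text
6.4 [441.9  47.5 102.5] [-4.4 -0.2  9.2] [-3.135 -0.024 -0.162]
-50 155 126.0
-25 148 122.0
0 161 119.0
25 163 115.0
50 172 113.0
75 177 110.0
100 188 108.0
125 377 106.0
150 100 104.0
175 0
```

Request:
{"api": "send_rows", "payload": {
  "motion": [
    {"xyz":[0,0,0.13],"rotation":[0,0,0],"hand":0},
    {"xyz":[0,0,0.13],"rotation":[0,0,0],"hand":0},
    {"xyz":[0,0,0.13],"rotation":[0,0,0],"hand":0},
    {"xyz":[0,0,0.13],"rotation":[0,0,0],"hand":0},
    {"xyz":[0,0,0.13],"rotation":[0,0,0],"hand":0}
  ]
}}

```text
time: 6.9
tool_pos: [441.9, 47.5, 102.3]
tcp_rot: [-3.134, -0.027, -0.162]
contact_force: [-5.6, -0.2, 9.0]
opening: 0.4
```

```bash
python3 lid.py
```

```text
6.95 [441.9  47.5 102.3] [-5.4 -0.3  9.3] [-3.134 -0.027 -0.162]
-50 160 128.0
-25 154 124.0
0 162 121.0
25 174 118.0
50 172 114.0
75 172 111.0
100 189 108.0
125 386 106.0
150 95 102.0
175 0
```

```bash
python3 - <<'E'
import cv2
im=cv2.imread("pics/lid_695.png"); cv2.imwrite("pics/l2.png",cv2.resize(im[130:290,250:410],None,fx=3.7,fy=3.7,interpolation=cv2.INTER_CUBIC))
E
```

```text
(no output)
```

View pics/l2.png

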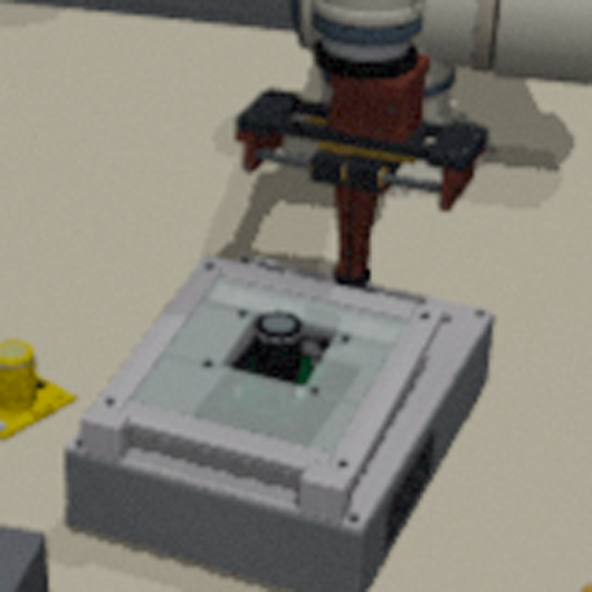

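Request:
{"api": "send_rows", "payload": {
  "motion": [
    {"xyz":[-0.05,0,0.17],"rotation":[0,-0.005,0],"hand":0},
    {"xyz":[-0.05,0,0.19],"rotation":[0,-0.005,0],"hand":0}
  ]
}}

```text
time: 7.15
tool_pos: [441.8, 47.5, 102.5]
tcp_rot: [-3.134, -0.021, -0.162]
contact_force: [-5.1, -0.8, 12.6]
opening: 0.1
```

```bash
python3 lid.py
```

```text
7.2 [441.8  47.5 102.5] [-5.  -0.8 12.8] [-3.134 -0.021 -0.162]
-50 179 144.0
-25 179 139.0
0 185 133.0
25 189 128.0
50 192 122.0
75 191 116.0
100 205 111.0
125 396 106.0
150 90 104.0
175 0
```

The tooth had caught the lid. The firmer press freed it and it is rising again, now well past 0.1 rad. I'll hold.

Request:
{"api": "send_rows", "payload": {
  "motion": [
    {"xyz":[0,0,0.17],"rotation":[0,0,0],"hand":0},
    {"xyz":[0,0,0.17],"rotation":[0,0,0],"hand":0},
    {"xyz":[0,0,0.17],"rotation":[0,0,0],"hand":0},
    {"xyz":[0,0,0.17],"rotation":[0,0,0],"hand":0}
  ]
}}

```text
time: 7.6
tool_pos: [441.9, 47.5, 102.9]
tcp_rot: [-3.134, -0.024, -0.162]
contact_force: [-5.9, -0.2, 11.6]
opening: 0.5
```

```bash
python3 lid.py
```

```text
7.65 [441.9  47.5 103. ] [-5.1 -0.9 11.7] [-3.134 -0.024 -0.162]
-50 106 194.0
-25 264 193.0
0 263 179.0
25 252 164.0
50 270 151.0
75 255 136.0
100 281 123.0
125 413 109.0
150 107 101.0
175 0
```

Request:
{"api": "send_rows", "payload": {
  "motion": [
    {"xyz":[0,0,-0.5],"rotation":[0,0,0],"hand":0},
    {"xyz":[0,0,-1],"rotation":[0,0,0],"hand":0},
    {"xyz":[-0.5,0,-2],"rotation":[0,0,0],"hand":0},
    {"xyz":[0,0,-2],"rotation":[0,-0.015,0],"hand":0},
    {"xyz":[0,0,-2],"rotation":[0,-0.01,0],"hand":0},
    {"xyz":[0,0,-1],"rotation":[0,0,0],"hand":100},
    {"xyz":[0,0,0],"rotation":[0,0,0],"hand":100},
    {"xyz":[0,0,0],"rotation":[0,0,0],"hand":100},
    {"xyz":[0,0,0],"rotation":[0,0,0],"hand":100},
    {"xyz":[0,0,0],"rotation":[0,0,0],"hand":100}
  ]
}}

```text
time: 8.65
tool_pos: [434.4, 47.9, 187.7]
tcp_rot: [-3.134, 0.005, -0.161]
contact_force: [-0.1, 0.2, -0.1]
opening: 36.9
```

Request:
{"api": "send_rows", "payload": {
  "motion": [
    {"xyz":[0,0,0],"rotation":[0,0,0],"hand":100},
    {"xyz":[0,0,0],"rotation":[0,0,0],"hand":100},
    {"xyz":[0,0,0],"rotation":[0,0,0],"hand":100},
    {"xyz":[0,0,0],"rotation":[0,0,0],"hand":100},
    {"xyz":[0,0,0],"rotation":[0,0,0],"hand":100},
    {"xyz":[0,0,0],"rotation":[0,0,0],"hand":100},
    {"xyz":[0,0,0],"rotation":[0,0,0],"hand":100},
    {"xyz":[0,0,0],"rotation":[0,0,0],"hand":100}
  ]
}}

```text
time: 9.45
tool_pos: [433.7, 47.9, 185.8]
tcp_rot: [-3.135, 0.008, -0.161]
contact_force: [0.6, -0.2, -0.5]
opening: 88.2
```

```bash
python3 - <<'E'
from h import *
s=manip.sense(); print(s["time"],s["tool_pos"],s["tcp_rot"],s["opening"])
a=-.1695
for n in("top","scene"):
    im,d,p=cam(n); W=cloud(d,p); L=W-[559,28.5,0]; np.savez(n+"1.npz",im=im,d=d)
    jx=L[...,0]*np.cos(a)+L[...,1]*np.sin(a); jy=-L[...,0]*np.sin(a)+L[...,1]*np.cos(a); Z=L[...,2]
    q=(d>0)&(jx>110)&(jx<210)&(abs(jy)<100)&(Z>130); print(n,"lid",q.sum(),np.percentile(Z[q],[5,50,98]).round(), np.percentile(jx[q],[5,50,95]).round())
    if q.sum()>50: print(" slope dx/dz",np.polyfit(Z[q],jx[q],1))
    q=(d>0)&(abs(jx-30)<45)&(abs(jy)<45)&(Z>126)&(Z<145); print(" lens top",q.sum(),W[q].mean(0).round(1),np.percentile(W[q],[2,98],0).round(1))
    g=(im[...,1].astype(int)-im[...,2]>15)&(d>0)&(abs(jx-30)<60)&(abs(jy)<50)&(Z>78)
    print(" board",g.sum(),cv2.minAreaRect(W[g][:,:2].astype(np.float32)) if g.sum()>5 else 0, np.median(Z[g]) if g.any() else 0)
    for r in manip.silhouettes("module_lens",n): print("  ",round(r["confidence"],2),np.round(r["at"]))
    cv2.imwrite(f"pics/{n}1.png",cv2.resize(im[130:320,170:430],None,fx=3,fy=3,interpolation=cv2.INTER_CUBIC))
E
```

```text
9.45 [433.67952295  47.91325716 185.81611668] [-3.13500616  0.00830443 -0.1613016 ] 88.24208085344202
top lid 1446 [140. 240. 295.] [135. 154. 171.]
 slope dx/dz [1.23169580e-01 1.24559979e+02]
 lens top 103 [588.   24.1 135.9] [[572.8   9.5 127.4]
 [602.3  38.6 142.7]]
 board 279 ((588.211181640625, 23.45203399658203), (57.009700775146484, 77.78473663330078), 80.48188781738281) 88.10100945677252
   0.95 [390. 250.]
   0.94 [318. 164.]
   0.86 [387. 198.]
   0.63 [321. 241.]
scene lid 3875 [139. 225. 292.] [144. 160. 173.]
 slope dx/dz [  0.13633042 129.12082591]<stdin>:9: RuntimeWarning: Mean of empty slice.
  ret = um.true_divide(
Traceback (most recent call last):
IndexError: index -1 is out of bounds for axis 0 with size 0
```

View pics/top1.png

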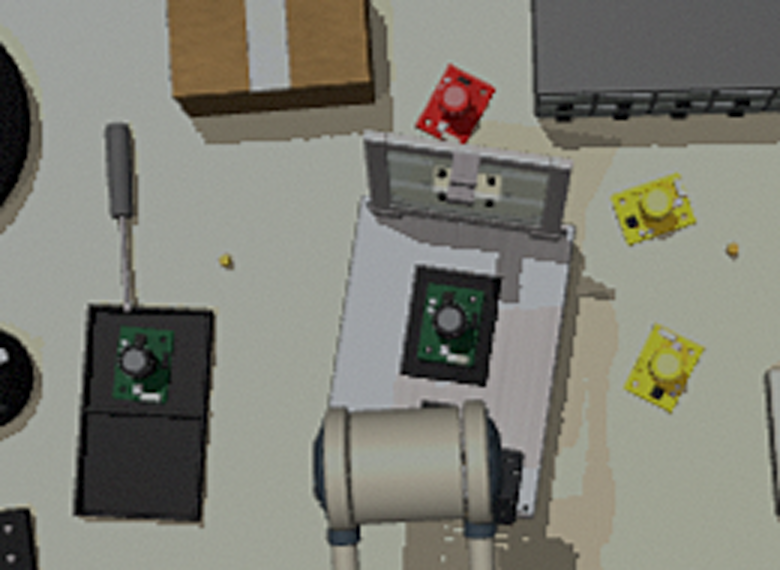

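The lid stands open behind the jig (crop 470,180). The green module is alone in the nest at crop (450,320), and the tray's empty half is at (145,465). Now over the lens.

Request:
{"api": "send_rows", "payload": {
  "motion": [
    {"xyz":[3.9,0,0],"rotation":[0,0.008,0.006],"hand":100},
    {"xyz":[3.9,0,0],"rotation":[0,0,0],"hand":100},
    {"xyz":[3.9,0,0],"rotation":[0,0,0],"hand":100},
    {"xyz":[3.0,0,0],"rotation":[0,0,0],"hand":100},
    {"xyz":[0,0,0],"rotation":[0,0,0],"hand":100},
    {"xyz":[0,0,0],"rotation":[0,0,0],"hand":100}
  ]
}}

```text
time: 10.2
tool_pos: [583.2, 23.1, 184.7]
tcp_rot: [-3.135, 0.0, -0.167]
contact_force: [-0.2, 0.4, 0.1]
opening: 88.2
```

Request:
{"api": "send_rows", "payload": {
  "motion": [
    {"xyz":[0.5,-0.15,1.0],"rotation":[0,0,0],"hand":100},
    {"xyz":[0,0,1.5],"rotation":[0,0,0],"hand":100},
    {"xyz":[0,0,1.5],"rotation":[0,0,0],"hand":100},
    {"xyz":[0,0,1.0],"rotation":[0,0,0],"hand":100},
    {"xyz":[0,0,0],"rotation":[0,0,0],"hand":100}
  ]
}}

```text
time: 10.7
tool_pos: [585.6, 25.1, 130.4]
tcp_rot: [-3.135, 0.001, -0.166]
contact_force: [0.8, -0.3, 0.4]
opening: 87.7
```

```bash
python3 - <<'E'
from h import *
s=manip.sense(); print(s["tool_pos"],s["tcp_rot"])
im,d,p=cam("scene"); cv2.imwrite("pics/s3.png",cv2.resize(im[130:270,250:410],None,fx=4,fy=4,interpolation=cv2.INTER_CUBIC))
E
```

```text
[585.60358541  25.08706291 130.40281676] [-3.13459786e+00  8.00688445e-04 -1.65678400e-01]
```

View pics/s3.png

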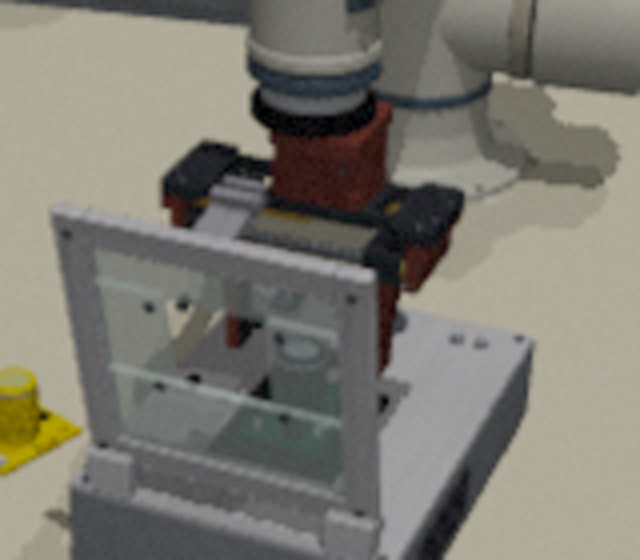

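The open fingers straddle the lens (crop 305,350) at crop x 235 and 385. Lowering and closing.

Request:
{"api": "send_rows", "payload": {
  "motion": [
    {"xyz":[0.3,0.08,1.3],"rotation":[0,0,0],"hand":100},
    {"xyz":[0,0,1.0],"rotation":[0,0,0],"hand":100},
    {"xyz":[0,0,0.5],"rotation":[0,0,0],"hand":100},
    {"xyz":[0,0,0],"rotation":[0,0,0],"hand":100}
  ]
}}

```text
time: 11.15
tool_pos: [589.3, 23.9, 101.9]
tcp_rot: [-3.134, -0.002, -0.166]
contact_force: [-0.8, 0.2, -0.2]
opening: 88.0
```

Request:
{"api": "send_rows", "payload": {
  "motion": [
    {"xyz":[-0.1,0,0.2],"rotation":[0,0,0],"hand":60},
    {"xyz":[0,0,0],"rotation":[0,0,0],"hand":0},
    {"xyz":[0,0,0],"rotation":[0,0,0],"hand":0},
    {"xyz":[0,0,0],"rotation":[0,0,0],"hand":0},
    {"xyz":[0,0,0],"rotation":[0,0,0],"hand":0},
    {"xyz":[0,0,0],"rotation":[0,0,0],"hand":0},
    {"xyz":[0,0,0],"rotation":[0,0,0],"hand":0},
    {"xyz":[0,0,0],"rotation":[0,0,0],"hand":0}
  ]
}}

```text
time: 11.95
tool_pos: [588.9, 22.7, 101.5]
tcp_rot: [-3.136, -0.005, -0.167]
contact_force: [-0.6, -3.1, -0.9]
opening: 33.9
```

Gripped at 33.9 mm, which matches the 34 mm lens. Lifting straight up.

Request:
{"api": "send_rows", "payload": {
  "motion": [
    {"xyz":[0,0,-0.5],"rotation":[0,0,0],"hand":0},
    {"xyz":[0,0,-0.8],"rotation":[0,0,0],"hand":0},
    {"xyz":[0,0,-1.0],"rotation":[0,0,0],"hand":0},
    {"xyz":[0,0,-2.0],"rotation":[0,0,0],"hand":0},
    {"xyz":[0,0,-2.0],"rotation":[0,0,0],"hand":0},
    {"xyz":[0,0,-2.0],"rotation":[0,0,0],"hand":0},
    {"xyz":[0,0,-1.0],"rotation":[0,0,0],"hand":0},
    {"xyz":[0,0,0],"rotation":[0,0,0],"hand":0}
  ]
}}

```text
time: 12.75
tool_pos: [588.4, 24.1, 201.9]
tcp_rot: [-3.133, -0.005, -0.165]
contact_force: [0.7, -0.3, -1.9]
opening: 33.8
```

```bash
python3 - <<'E'
from h import *
s=manip.sense(); print(s["tool_pos"],s["tcp_rot"],s["contact_force"],s["opening"])
im,d,p=cam("scene"); cv2.imwrite("pics/s4.png",cv2.resize(im[100:280,250:480],None,fx=3,fy=3,interpolation=cv2.INTER_CUBIC))
E
```

```text
[588.41697555  24.11607651 201.87994399] [-3.13279328 -0.00543644 -0.16473491] [ 0.74746974 -0.33188441 -1.92526226] 33.84321655652242
```

View pics/s4.png

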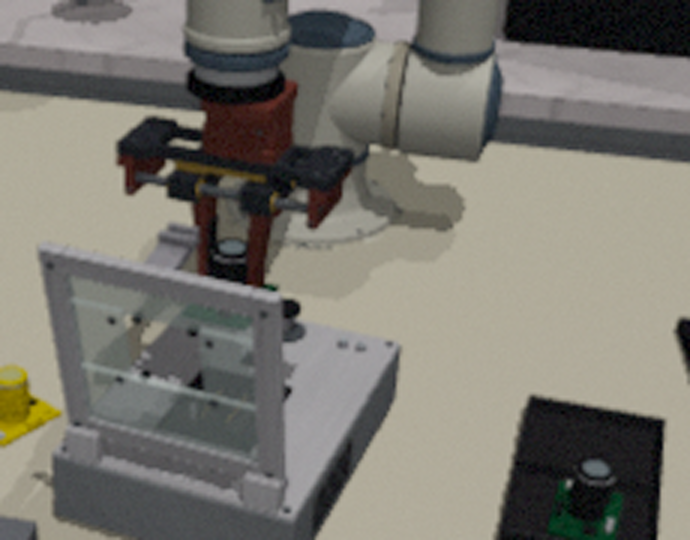

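The module hangs level in the fingers at crop (235,260), clear of the jig. Carrying it to the tray's empty half.

Request:
{"api": "send_rows", "payload": {
  "motion": [
    {"xyz":[-1.0,-1.6,0],"rotation":[0,0,0],"hand":0},
    {"xyz":[-1.8,-3.0,0],"rotation":[0,0,0],"hand":0},
    {"xyz":[-1.8,-3.0,0],"rotation":[0,0,0],"hand":0},
    {"xyz":[-1.8,-3.0,0],"rotation":[0,0,0],"hand":0},
    {"xyz":[-1.8,-3.0,0],"rotation":[0,0,0],"hand":0},
    {"xyz":[-1.8,-3.0,0],"rotation":[0,0,0],"hand":0},
    {"xyz":[-1.8,-3.0,0],"rotation":[0,0,0],"hand":0},
    {"xyz":[-1.8,-3.0,0],"rotation":[0,0,0],"hand":0},
    {"xyz":[-1.8,-3.0,0],"rotation":[0,0,0],"hand":0},
    {"xyz":[-1.4,-2.4,0],"rotation":[0,0,0],"hand":0}
  ]
}}

```text
time: 13.8
tool_pos: [461.5, 334.9, 188.4]
tcp_rot: [-3.141, 0.013, -0.172]
contact_force: [0.9, -0.6, -1.0]
opening: 33.4
```

Request:
{"api": "send_rows", "payload": {
  "motion": [
    {"xyz":[0,-0.5,0],"rotation":[0,0.013,-0.1],"hand":0},
    {"xyz":[0,0,0],"rotation":[0,0,0],"hand":0},
    {"xyz":[0,0,0],"rotation":[0,0,0],"hand":0}
  ]
}}

```text
time: 14.1
tool_pos: [458.9, 343.2, 183.9]
tcp_rot: [3.14, 0.006, -0.066]
contact_force: [0.3, 0.0, -1.4]
opening: 33.6
```

```bash
python3 - <<'E'
from h import *
s=manip.sense(); print(s["tool_pos"],s["tcp_rot"],s["contact_force"],s["opening"])
n="scene"; im,d,p=cam(n); cv2.imwrite("pics/s5.png",cv2.resize(im[100:300,340:560],None,fx=3,fy=3,interpolation=cv2.INTER_CUBIC))
W=cloud(d,p); X,Y,Z=np.moveaxis(W,-1,0)
# module in hand: green board
g=(im[...,1].astype(int)-im[...,2]>15)&(d>0)&(abs(X-461)<80)&(abs(Y-347)<80)&(Z>100)
print("board",g.sum(),W[g].mean(0).round(1) if g.any() else 0,np.percentile(W[g],[3,97],0).round() if g.any() else 0)
n="top"; d=np.load("top1.npz")["d"]; im=np.load("top1.npz")["im"]; p=manip.camera_params(n); W=cloud(d,p); X,Y,Z=np.moveaxis(W,-1,0)
# tray walls/floor
t=((d>0)&(im.astype(int).sum(2)<200)&(Z>-8)&(Z<40)&(abs(X-510)<150)&(Y>270)&(Y<420)).astype(np.uint8)
k,l,st,c=cv2.connectedComponentsWithStats(t); t=(l==1+np.argmax(st[1:,4])).astype(np.uint8); t=cv2.morphologyEx(t,cv2.MORPH_OPEN,np.ones((5,5)))>0
print(cv2.minAreaRect(W[t][:,:2].astype(np.float32)))
E
```

```text
[458.85446364 343.17657827 183.94833487] [ 3.13958648  0.00574492 -0.06570241] [ 0.30413738  0.03890493 -1.35746919] 33.60947545753847
board 145 [481.8 339.9 181.6] [[451. 315. 168.]
 [499. 367. 341.]]
((511.76483154296875, 344.6640625), (131.4027862548828, 218.65594482421875), 85.90367889404297)
```

View pics/s5.png

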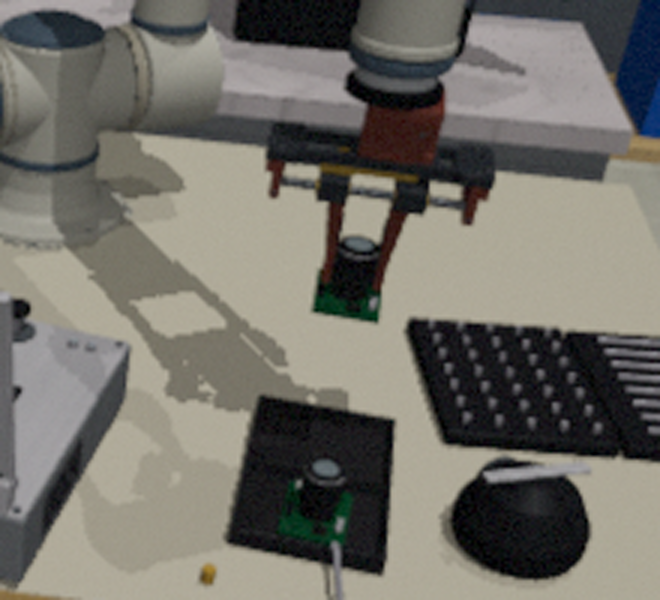

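The module hangs level above the tray (crop 350,300), with the empty half below it at about (315,430). Now lowering.

Request:
{"api": "send_rows", "payload": {
  "motion": [
    {"xyz":[0,-0.5,2],"rotation":[0,0,0],"hand":0},
    {"xyz":[0,0,3],"rotation":[0,0,0],"hand":0},
    {"xyz":[0,0,3],"rotation":[0,0,0],"hand":0},
    {"xyz":[0,0,2],"rotation":[0,0,0],"hand":0},
    {"xyz":[0,0,1],"rotation":[0,0,0],"hand":0},
    {"xyz":[0,0,0],"rotation":[0,0,0],"hand":0},
    {"xyz":[0,0,0],"rotation":[0,0,0],"hand":0}
  ]
}}

```text
time: 14.85
tool_pos: [461.9, 342.7, 71.2]
tcp_rot: [3.14, 0.005, -0.085]
contact_force: [-0.5, 0.1, 0.2]
opening: 33.4
```

Request:
{"api": "send_rows", "payload": {
  "motion": [
    {"xyz":[-0.3,-0.5,1.0],"rotation":[0,0.005,-0.012],"hand":0},
    {"xyz":[0,0,1.2],"rotation":[0,0,0],"hand":0},
    {"xyz":[0,0,0.8],"rotation":[0,0,0],"hand":0},
    {"xyz":[0,0,0],"rotation":[0,0,0],"hand":0}
  ]
}}

```text
time: 15.25
tool_pos: [460.8, 349.4, 42.3]
tcp_rot: [-3.139, -0.005, -0.073]
contact_force: [0.4, 0.4, -0.5]
opening: 33.6
```

Request:
{"api": "send_rows", "payload": {
  "motion": [
    {"xyz":[0,0,0.4],"rotation":[0,0,0],"hand":0},
    {"xyz":[0,0,0.2],"rotation":[0,0,0],"hand":0},
    {"xyz":[0,0,0],"rotation":[0,0,0],"hand":0}
  ]
}}

```text
time: 15.55
tool_pos: [460.9, 349.5, 36.0]
tcp_rot: [-3.139, -0.005, -0.072]
contact_force: [-0.1, -0.1, -0.6]
opening: 33.7
```

Request:
{"api": "send_rows", "payload": {
  "motion": [
    {"xyz":[0,0,0.4],"rotation":[0,0,0],"hand":0},
    {"xyz":[0,0,0.4],"rotation":[0,0,0],"hand":0},
    {"xyz":[0,0,0.2],"rotation":[0,0,0],"hand":0}
  ]
}}

```text
time: 15.85
tool_pos: [461.4, 349.8, 26.1]
tcp_rot: [-3.138, -0.007, -0.072]
contact_force: [0.1, 0.0, -0.4]
opening: 33.3
```

Request:
{"api": "send_rows", "payload": {
  "motion": [
    {"xyz":[0,0,0.15],"rotation":[0,0,0],"hand":0},
    {"xyz":[0,0,0.15],"rotation":[0,0,0],"hand":0}
  ]
}}

```text
time: 16.05
tool_pos: [461.4, 349.8, 22.6]
tcp_rot: [-3.139, -0.006, -0.073]
contact_force: [-0.1, 0.9, -0.3]
opening: 33.7
```

Request:
{"api": "send_rows", "payload": {
  "motion": [
    {"xyz":[0,0,0.15],"rotation":[0,0,0],"hand":0},
    {"xyz":[0,0,0.15],"rotation":[0,0,0],"hand":0}
  ]
}}

```text
time: 16.25
tool_pos: [461.5, 349.7, 20.5]
tcp_rot: [-3.138, -0.007, -0.073]
contact_force: [-4.4, -4.0, 11.3]
opening: 33.7
```

Contact is at the expected height (TCP 20.5). I'll relax, release part-way and retreat.

Request:
{"api": "send_rows", "payload": {
  "motion": [
    {"xyz":[0,0,0.05],"rotation":[0,0,0],"hand":0},
    {"xyz":[0,0,0],"rotation":[0,0,0],"hand":0},
    {"xyz":[0,0,0],"rotation":[0,0,0],"hand":60},
    {"xyz":[0,0,0],"rotation":[0,0,0],"hand":60},
    {"xyz":[0,0,0],"rotation":[0,0,0],"hand":60},
    {"xyz":[0,0,0],"rotation":[0,0,0],"hand":60},
    {"xyz":[0,0,0],"rotation":[0,0,0],"hand":60}
  ]
}}

```text
time: 16.95
tool_pos: [462.1, 350.2, 20.6]
tcp_rot: [-3.137, -0.008, -0.073]
contact_force: [0.5, -0.7, -0.3]
opening: 52.7
```

Request:
{"api": "send_rows", "payload": {
  "motion": [
    {"xyz":[0,0,-1],"rotation":[0,0,0],"hand":60},
    {"xyz":[0,0,-2],"rotation":[0,0,0],"hand":60},
    {"xyz":[0,0,-3],"rotation":[0,0,0],"hand":60},
    {"xyz":[0,0,-4],"rotation":[0,0,0],"hand":60},
    {"xyz":[0,0,-4],"rotation":[0,0,0],"hand":60},
    {"xyz":[-4,0,-4],"rotation":[0,0,0],"hand":60},
    {"xyz":[-4,0,-2],"rotation":[0,0,0],"hand":60},
    {"xyz":[0,0,0],"rotation":[0,0,0],"hand":60},
    {"xyz":[0,0,0],"rotation":[0,0,0],"hand":60}
  ]
}}

```text
time: 17.85
tool_pos: [383.7, 354.3, 227.4]
tcp_rot: [-3.135, -0.009, -0.074]
contact_force: [0.3, 0.9, 0.4]
opening: 53.1
```

```bash
python3 - <<'E'
from h import *
s=manip.sense(); print(s["time"],s["tool_pos"],s["contact_force"],s["opening"])
n="scene"; im,d,p=cam(n); cv2.imwrite("pics/s6.png",cv2.resize(im[130:300,240:510],None,fx=2.9,fy=2.9,interpolation=cv2.INTER_CUBIC))
W=cloud(d,p); X,Y,Z=np.moveaxis(W,-1,0)
for c in ((460,349),(568,342)):
    q=(d>0)&(abs(X-c[0])<35)&(abs(Y-c[1])<35)&(Z>46)&(Z<75); print("lens top",q.sum(),np.median(W[q],0).round(1),np.percentile(Z[q],[50,95]).round(1))
    g=(im[...,1].astype(int)-im[...,2]>15)&(d>0)&(abs(X-c[0])<50)&(abs(Y-c[1])<50)&(Z<30)
    A=np.c_[X[g],Y[g],np.ones(g.sum())]; print("board z",np.median(Z[g]).round(1),"plane",np.linalg.lstsq(A,Z[g],rcond=None)[0][:2].round(3))
E
```

```text
17.85 [383.67124962 354.32044704 227.4089367 ] [0.34755841 0.87878991 0.43059736] 53.083217249038185
lens top 98 [468.9 346.7  55.5] [55.5 58.9]
board z 8.2 plane [ 0.011 -0.022]
lens top 125 [569.4 342.8  55.5] [55.5 57.8]
board z 8.3 plane [-0.009 -0.018]
```

View pics/s6.png

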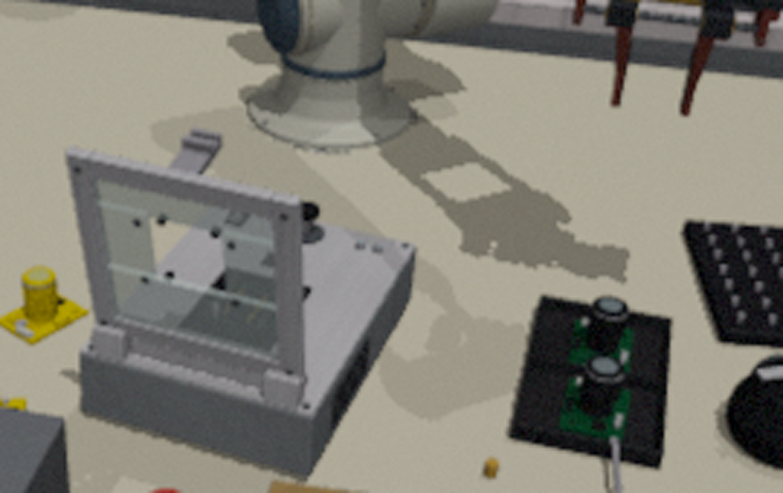

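The module lies flat in the near half of the tray at crop (607,330), with the stored one untouched at (600,395). The lid is open and the gripper is clear. Board and lens heights match the stored module's (8 and 55.5 mm). Handing in.

```bash
python3 -c "
from rig import manip
print(manip.finish_job())"
```

```text
the job is handed in; nothing more can be done
None
```

The camera module is now lying flat in the tray's empty half, the lid stands open, and I handed the job in at about 18 s. No verdict is reported, so this rests on my own checks.

- **Latch:** I pressed the button with shut fingers. It let go at about 12 N, and the highest vertical force I read was about 13 N, against the 20 N limit.
- **Lid:** The first hold eased to about 9 N and the lid stalled after about 20 mm of rise. A firmer press, to about 13 N, freed it and it swung fully open untouched.
- **Module:** I gripped it at the lens (33.9 mm opening), lifted it straight off the pins and lowered it until it touched the tray floor. There was a brief 11 N contact, then I released it with the fingers part-open.

**Last checks:**
- **Module position:** its board and lens-top heights (8 and 55.5 mm) match the stored module's, and its tilt is within about 0.025 rad. The lens axis is within about 10 mm of the middle of that half.
- **Surroundings:** the stored module has not visibly moved, and the gripper is clear of everything. I did not re-measure the other bystanders; what shows in the last picture looks undisturbed.

**Disagreement:** depth readings put the open lid's lean at 7–8 degrees past upright instead of the nominal 10. That is still above the 1.6 rad needed.

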